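# Clamp a short post in its bracket with a U-bolt

## Robot

A 6-joint arm with a two-finger parallel gripper is mounted at the origin on a cart in front of the work surface, level with it; the furniture and walls round the work are solid. World frame = base frame: x ahead of the robot, y to its left, z up, the work surface at z = 0. Lengths are in m, angles in rad, forces in N, time in s.
With the tool pointing down it reaches from about 0.35 to 0.775 m from the base axis. Payload 5.5 kg.
Tool frame: the origin (TCP) lies between the finger pads; the fingertips stand 19 mm ahead of it and the grasp point (between the pads) is the TCP (r.tip_reach is the y of the fingertips in the tool frame, in m); y points along the fingers, x is the direction in which the jaws open and shut, and the axes are right-handed (so a half turn about y gives the same grasp; the last joint's range is limited). The gripper opens to 85 mm and grips with 20 to 120 N. Pads are 22 mm wide; open, the fingers measure 114 mm over their backs; the gripper's body (76 mm by 85 mm) begins 54 mm behind the grasp point. The pads swing forward as they close: fully open they stand 13 mm farther back than shut.
Start: joints at [1.045, 0.313, 0.046, 1.304, 0, 1.431], TCP at [0.216, 0.533, 0.25] pointing down, gripper open.
Joint ranges: [-2.76, 2.76], [-0.86, 1.69], [-1.03, 1.26], [-2.2, 2.34], [-1.47, 1.5], [-3.14, 3.14]. Speed limits (rad/s): [2.57, 2.57, 3.14, 3.14, 3.14, 3.14].

## Interface

Orientations are given as a rotation vector (axis times angle).
In Python, from workcell import r gives the robot as it stands.
- The arm moves only by the tool apply_moves, never from a script. Its argument "deltas" is one flat list of numbers, 5 for each row, row after row: the finger opening in m, from 0 to 0.0854, then the shift along the tool's x, y, z in m, then the turn about the tool's y in units of 5 degrees (1.0 is 5 degrees). A call has 1 to 20 rows; each row shifts and turns the commanded pose from where the row before left it, along the tool's axes as they then stand; what a row does not reach is not made up. A row lasts 1/10 s, in which the tool goes at most 50 mm and 8.59 degrees, less where a joint would pass 70% of its speed; a pose out of reach is approached as far as the arm can. A call with a gripper value outside its range is refused whole. The fingers move at their own pace and stop on an object; the grip force is fixed at half the most. Time passes only in rows, so rows that do not move let the fingers close. It gives the time, the measured TCP pose, the force and the opening at its end, in the units of the state.
- r.get_state(): the state, without advancing time (a new reading comes with each control period).
- r.get_image(name): name is "scene" or "side" or "wrist"; returns a dict with "color" (384x512x3 uint8, blue, green, red), "range_z" (384x512 float32, m along the optical axis (not along the pixel's ray), 0 where there is no reading), "K" (3x3 intrinsics, pixels), "k1" (the pictures are not rectified: a ray, as slopes to the right and down, at radius r is drawn at 1 + k1 r^2 times it, then the intrinsics apply), "pose" (4x4, takes a point from camera to world coordinates); the wrist camera has in their place "T_tool_cam" (4x4, takes a point from camera to tool coordinates, whose origin is the TCP and whose axes are the tool frame's). Camera axes: x right, y up, looking along -z (the intrinsics and any distortion apply to the point x, -y, -z); pixel columns grow to the right and rows downward; lengths in m; the calibration is good to about 2 mm. A picture is of the moment at which its call begins: read the wrist's pose just before it.
- r.job_done(): hands the job in, once; it reports no verdict.
The state is a dict: "time_s": time; "joint_pos": joint angles; "dq": joint speeds; "joint_torque": joint torques, N m; "position": TCP position; "tcp_rot": TCP orientation; "contact_force": force on the tool from outside, world axes, zero at the start; "ft_torque": the same for the moment, N m; "opening": finger opening in m.
Only numpy, scipy, OpenCV 4.12 (cv2) and the standard library are available. Lean on these libraries where they do the work, as an engineer would, in place of code of your own. Each camera call takes 0.05 s, during which the arm holds its last target.

## Task

Push the short post back until it sits fully home in the V-saddle of the bracket, then slide the U-bolt, flat on the base plate and without lifting it off, around the post so that both legs go through the two holes of the upright and its bow comes up against the post. Leave the post standing upright in the saddle and everything let go, ready for the nuts, and do not shift the tools and parts lying about.

Things in the scene. Friction and masses are not known exactly. Their poses are not given: they have to be found in the camera images.
- bracket: Fixed clamp bracket: dark steel base plate 270 x 104 x 12 mm on the bench, grey upright plate (104 wide, 60 high, 8 mm thick) across one end. Origin on its long middle line at bench level, 125 mm in front of the upright's front face; +x along the plate towards the upright (direction to push), +y across, z up. Plate top z = 12 mm, from x = -145 to 125 mm; upright x = 125 to 133 mm
- seat (a point): where the centre of the post's foot is when home in the V-saddle: bracket x = 91, y = 0, z = 12 mm. The saddle is two grey wings at 45 degrees, 36 mm high, on the upright's front face between the holes; the V opens towards bracket -x, wing tips at x = 105, y = +-20 mm
- hole_left (a point): centre of the mouth of the round through hole, 14 mm diameter, at bracket y = +32 mm, on the upright's front face (bracket x = 125, z = 18 mm)
- hole_right (a point): centre of the mouth of the round through hole, 14 mm diameter, at bracket y = -32 mm, on the upright's front face (bracket x = 125, z = 18 mm)
- post: short aluminium tubular post with a black plug in its upper end, 48 mm diameter, 46 mm high, 0.3 kg, standing loose on the base plate between U-bolt and saddle. Origin: centre of its foot; z up; radius 24 mm; pushed low it slides without tipping
- u_bolt: loose steel U-bolt of 10 mm round bar, 0.16 kg, lying flat on the plate, legs towards the upright. Origin: centre of the half-round bow at the bar's underside (bar axis 5 mm higher); +x along the legs to the tips. Bow radius 32 mm to the axis, 37 outside, 27 inside; legs at y = +-32 mm to x = 69 mm. Bow against the seated post: origin 3 mm beyond the post's axis, tips 30 mm behind the upright
- tip_left (a point): very end of the U-bolt's leg at its own y = +32 mm, on the bar's axis
- tip_right (a point): very end of the U-bolt's leg at its own y = -32 mm, on the bar's axis
- spanner: bystander: open-ended spanner 144 mm long lying beside the base plate; origin at its middle, underside
- hex_key: bystander: black L-shaped hex key 103 mm long beside the base plate; origin at its middle, underside
- impeller_stub: bystander: grey impeller with its shaft up, 122 mm diameter, 72 mm high; origin at the centre of its underside
Not all that is in view belongs to the job. Of the things like the post, leave any that is orange or red; of the rest the smaller one is meant.

How it is judged:
By the outcome, as a careful person would: the job done as asked, in the order asked, and still so for the second after the job is handed in, with the robot touching nothing.
It also fails if it takes over 46 s, if anything falls off the work surface, if the arm or the gripper's body presses on something with over 40 N, if the wrist force passes 120 N, or if a joint passes its speed limit or range.

## Working session

There is one attempt and no reset: what is moved stays moved. The work goes in short steps, Python scripts to look and compute and a tool call to move; the robot and the scene stay as the last step left them, time stands still between calls to the robot, and variables do not carry over. Pictures are saved under pics/ and viewed, and the job is handed in when it is done.

Besides the shell and the picture viewer there is one more tool, called after "Request:" as name(argument=value, ...), one argument or row to a line, values as JSON. apply_moves: Moves the arm, as the interface text tells. Its arguments: {"type":"object","properties":{"deltas":{"type":"array","items":{"type":"number"}}},"required":["deltas"]}

```bash
ls; mkdir -p pics
cat > h.py <<'E'
import numpy as np, cv2
from workcell import r
def grab(n,tag):
    s=r.get_state(); im=r.get_image(n); cv2.imwrite(f'pics/{tag}.png',im['color'])
    np.savez(f'{tag}.npz',**{k:v for k,v in im.items() if v is not None}, pos=s['position'],rot=s['tcp_rot']); return im
def pose(d):
    if 'pose' in d: return d['pose']
    T=np.eye(4);T[:3,:3]=cv2.Rodrigues(np.array(d['rot']))[0];T[:3,3]=d['pos'];return T@d['T_tool_cam']
def ray(d,uv):
    K=d['K'];k=float(d['k1']);uv=np.atleast_2d(np.array(uv,float))
    n=cv2.undistortPoints(uv.reshape(-1,1,2),K,np.array([k,0,0,0.])).reshape(-1,2)
    P=pose(d);D=np.c_[n[:,0],-n[:,1],-np.ones(len(n))]
    return P[:3,3],D@P[:3,:3].T
def onz(d,uv,z):
    o,D=ray(d,uv);return o+D*((z-o[2])/D[:,2])[:,None]
def cloud(d):
    h,w=d['range_z'].shape;u,v=np.meshgrid(np.arange(w),np.arange(h))
    o,D=ray(d,np.c_[u.ravel(),v.ravel()]);return (o+D*d['range_z'].reshape(-1,1)).reshape(h,w,3)
def proj(d,p):
    P=np.linalg.inv(pose(d));c=np.atleast_2d(p)@P[:3,:3].T+P[:3,3]
    n=np.c_[c[:,0]/-c[:,2],-c[:,1]/-c[:,2]];r2=(n**2).sum(1);n=n*(1+float(d['k1'])*r2)[:,None]
    return n@d['K'][:2,:2].T+d['K'][:2,2]
def tri(d1,uv1,d2,uv2):
    o1,D1=ray(d1,uv1);o2,D2=ray(d2,uv2);a=D1[0];b=D2[0]
    t=np.linalg.lstsq(np.c_[a,-b],o2-o1,rcond=None)[0];p,q=o1+a*t[0],o2+b*t[1];return (p+q)/2,np.linalg.norm(p-q)
E
python3 - <<'E'
from h import *
for n in('scene','side','wrist'):
    d=grab(n,n+'0');print(n,d['K'],d['k1'],d.get('pose'),d['color'].shape)
s=r.get_state();print(s)
E
```

```text
pics
scene [[425.66602159   0.         264.74299701]
 [  0.         425.66602159 194.37014442]
 [  0.           0.           1.        ]] 0.04523949304056628 [[-0.4722222   0.5697237  -0.67262255 -0.1992575 ]
 [-0.88138662 -0.29409753  0.36968132  0.55213991]
 [ 0.01279958  0.76741224  0.64102623  0.7721848 ]
 [ 0.          0.          0.          1.        ]] (384, 512, 3)
side [[419.83861473   0.         258.35736277]
 [  0.         419.83861473 183.34486688]
 [  0.           0.           1.        ]] -0.00992014796527713 [[ 0.55680799  0.64614848 -0.52197414  0.0130492 ]
 [-0.83056022  0.42431762 -0.36072742 -0.24541593]
 [-0.01160066  0.63438687  0.77292867  0.85138178]
 [ 0.          0.          0.          1.        ]] (384, 512, 3)
wrist [[343.05778494   0.         258.49033399]
 [  0.         343.05778494 190.91451814]
 [  0.           0.           1.        ]] -0.02665703341539643 None (384, 512, 3)
{'time_s': 0.15, 'joint_pos': array([1.04537259e+00, 3.13866686e-01, 4.52662816e-02, 1.30360653e+00,
       2.89278584e-05, 1.43121185e+00]), 'dq': array([-0.00147091, -0.00131924,  0.00270129,  0.00115631,  0.00080627,
        0.00049486]), 'joint_torque': array([ 7.91026177e-04, -4.81065774e+01,  2.98814714e+01,  1.39668369e-02,
       -1.56710989e-04, -1.08186987e-05]), 'position': array([0.21621206, 0.53242927, 0.2496024 ]), 'tcp_rot': array([-1.36799124, -0.91948112,  0.9215929 ]), 'contact_force': array([-0.27936067, -0.28546976, -0.40776424]), 'ft_torque': array([ 0.0177902 , -0.00090041,  0.05239662]), 'opening': 0.08528952114443504}
```

View pics/scene0.png

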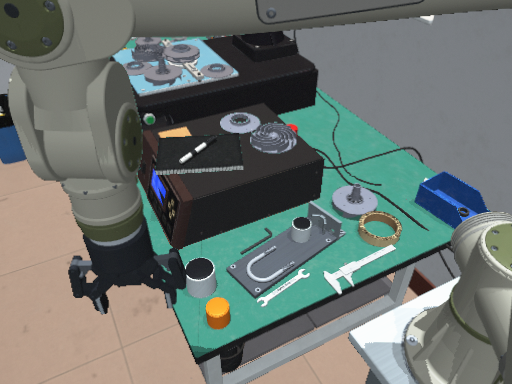

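View pics/side0.png

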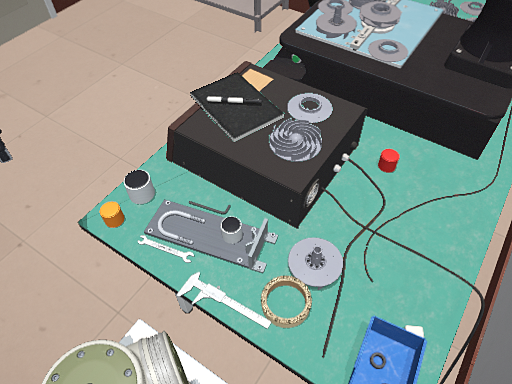

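View pics/wrist0.png

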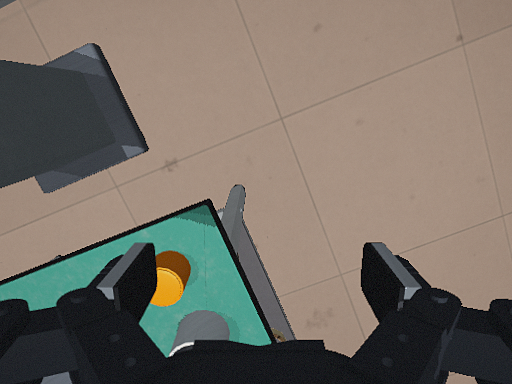

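The post-like things are:
- Grey tube on the plate: scene (301,229), side (231,228).
- Larger grey tube: scene (200,275), side (138,185).
- Orange cap: scene (218,313).
- Red cap: side (388,160).

The one meant is the smaller grey tube on the plate between the U-bolt and the saddle. I'll confirm it in a crop.

Run:
```python
from h import *
a=cv2.imread('pics/scene0.png')[195:300,215:355];b=cv2.imread('pics/side0.png')[185:280,125:285]
a=cv2.resize(a,None,fx=5,fy=5,interpolation=cv2.INTER_CUBIC);b=cv2.resize(b,None,fx=5,fy=5,interpolation=cv2.INTER_CUBIC)
cv2.imwrite('pics/cA.png',a);cv2.imwrite('pics/cB.png',b)
d=np.load('side0.npz')
print(onz(d,[[231,222],[150,213],[260,250]],0.012))
C=cloud(d);
for u,v in[(231,226),(231,222),(200,240),(150,222),(265,230),(138,176),(315,262)]:print(u,v,C[v,u])
```

```text
[[0.44374868 0.13434466 0.012     ]
 [0.35558179 0.31630048 0.012     ]
 [0.41802613 0.03327793 0.012     ]]
231 226 [0.41241376 0.10803488 0.05590716]
231 222 [0.42157157 0.11479044 0.05522053]
200 240 [0.36331221 0.16524462 0.01135685]
150 222 [0.33612304 0.29822697 0.01142374]
265 230 [0.45550699 0.04420054 0.03811755]
138 176 [0.39983506 0.38255333 0.06597858]
315 262 [ 0.44887879 -0.09061405  0.03340187]
```

View pics/cA.png

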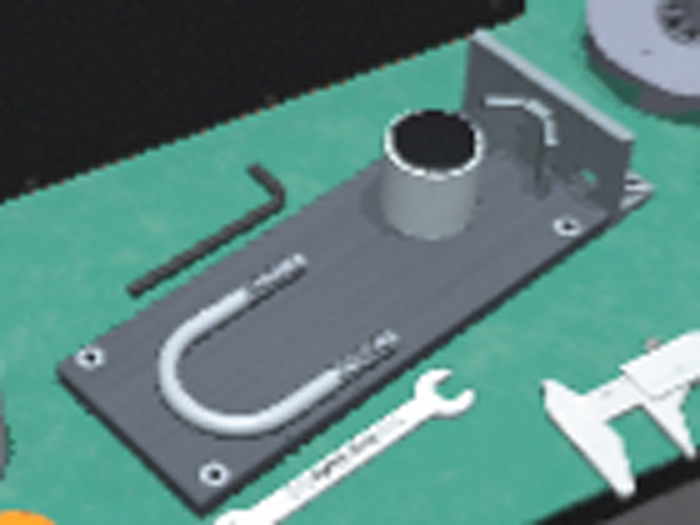

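View pics/cB.png

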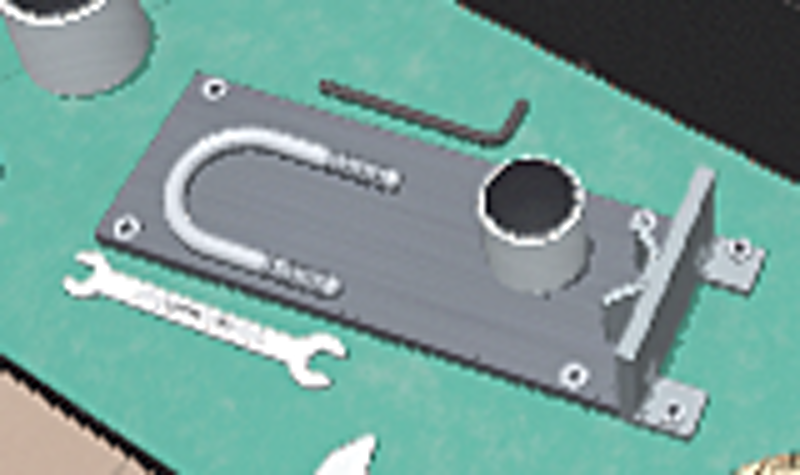

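The crops confirm it: a small grey tube with a black plug stands on the plate between the U-bolt and the V-saddle, scene (301,229). Next I'll get the coarse geometry and a plan for moving the wrist camera over it.

Run:
```python
from h import *
np.set_printoptions(precision=4,suppress=True)
w=np.load('wrist0.npz');print(w['T_tool_cam'],w['pos'],cv2.Rodrigues(w['rot'])[0],r.tip_reach)
d=np.load('side0.npz');C=cloud(d);img=d['color'].astype(int)
# plate: dark grey, z~.012
g=(img.max(2)-img.min(2)<25)&(img.max(2)<150)
m=(abs(C[...,2]-.012)<.006)&g&(d['range_z']>0)
m=cv2.morphologyEx(m.astype(np.uint8),cv2.MORPH_OPEN,np.ones((3,3)))
n,l,st,ce=cv2.connectedComponentsWithStats(m);i=1+st[1:,4].argmax();print(st[i])
P=C[l==i][:,:2].astype(np.float32);print(cv2.minAreaRect(P),cv2.boxPoints(cv2.minAreaRect(P)))
# box: high points
m=(C[...,2]>.06)&(d['range_z']>0)&(C[...,0]>.3)&(C[...,0]<.8)&(C[...,1]<.35)&(C[...,1]>-.1)&(C[...,2]<.3)
h=C[m];print('box');
for y in np.arange(-.1,.35,.05):
    q=h[(abs(h[:,1]-y)<.02)&(h[:,2]>.08)]; print(y, q[:,0].min() if len(q) else None, q[:,2].max() if len(q) else None)
```

```text
[[ 1.     -0.0004  0.0005 -0.0004]
 [ 0.0006  0.2614 -0.9652 -0.125 ]
 [ 0.0003  0.9652  0.2614  0.0659]
 [ 0.      0.      0.      1.    ]] [0.2162 0.5324 0.2495] [[ 0.3763 -0.0009 -0.9265]
 [ 0.9265 -0.0014  0.3763]
 [-0.0016 -1.      0.0003]] 0.019
[148 203  72  33 526]
((0.39599981904029846, 0.24489712715148926), (0.09076593071222305, 0.17034921050071716), 43.551612854003906) [[0.3044 0.2754]
 [0.4218 0.1519]
 [0.4876 0.2144]
 [0.3702 0.3379]]
box
-0.1 None None
-0.05 None None
0.0 0.5097513923446806 0.18129734049488266
0.05000000000000002 0.5103548187572957 0.18461960200030203
0.1 0.5098569612282304 0.18508265469967633
0.15 0.5101750118966866 0.18112999455883538
0.20000000000000004 0.5103106652017209 0.18298230986729624
0.25 0.509935351287902 0.18462966857512397
0.30000000000000004 0.5099725679865981 0.18306330948992977
```

Run:
```python
from h import *
np.set_printoptions(precision=4,suppress=True)
d=np.load('side0.npz')
p=onz(d,[[125+198/5,185+72/5],[125+100/5,185+238/5],[125+622/5,185+412/5]],.012);print(p)
for a,b in((0,1),(1,2)):
  v=p[b]-p[a];print(np.linalg.norm(v),np.degrees(np.arctan2(v[1],v[0])))
s=np.load('scene0.npz')
q=onz(s,[[215+60/5,195+372/5],[215+203/5,195+510/5],[215+605/5,195+212/5]],.012);print(q)
for a,b in((0,1),(1,2)):
  v=q[b]-q[a];print(np.linalg.norm(v),np.degrees(np.arctan2(v[1],v[0])))
```

```text
[[0.4069 0.3145 0.012 ]
 [0.307  0.2868 0.012 ]
 [0.3682 0.0284 0.012 ]]
0.10369962641326495 -164.51230837586365
0.26561193014407886 -76.6747430455188
[[0.4015 0.3175 0.012 ]
 [0.3031 0.2943 0.012 ]
 [0.3698 0.035  0.012 ]]
0.1010703062491287 -166.76383021777733
0.2677541004260574 -75.57696401223424
```

Request:
apply_moves(
  deltas=[0.085, 0, 0, 0, 1.534, 0.085, 0, 0, 0, 1.534, 0.085, 0, 0, 0, 1.534, 0.085, 0, 0, 0, 1.534, 0.085, 0, 0, 0, 1.534, 0.085, 0, 0, 0, 1.534, 0.085, 0, 0, 0, 1.534, 0.085, 0.006, -0.0015, -0.034, 0, 0.085, 0.006, -0.0015, -0.034, 0, 0.085, 0.006, -0.0015, -0.034, 0, 0.085, 0.006, -0.0015, -0.034, 0, 0.085, 0.006, -0.0015, -0.034, 0, 0.085, 0.006, -0.0015, -0.034, 0, 0.085, 0.006, -0.0015, -0.034, 0, 0.085, 0.006, -0.0015, -0.034, 0, 0.085, 0.006, -0.0015, -0.034, 0, 0.085, 0.006, -0.0015, -0.034, 0, 0.085, 0.006, -0.0015, -0.034, 0, 0.085, 0.006, -0.0015, -0.034, 0, 0.085, 0.006, -0.0015, -0.034, 0],
)

```text
time_s: 2.15
position: [0.4006, 0.1221, 0.2698]
tcp_rot: [-1.562, -0.195, 0.195]
contact_force: [-0.3, -0.4, 1.0]
opening: 0.0852
```

Run:
```python
from h import *
grab('wrist','w1');grab('scene','s1');s=r.get_state();print(s['time_s'],s['position'],cv2.Rodrigues(s['tcp_rot'])[0],s['joint_pos'])
```

```text
2.25 [0.40197415 0.120587   0.26974833] [[ 9.70695795e-01  8.06059453e-04 -2.40310267e-01]
 [ 2.40310929e-01 -8.60574088e-04  9.70695584e-01]
 [ 5.75633563e-04 -9.99999305e-01 -1.02906054e-03]] [ 1.00285393e-01  5.56015289e-03 -2.75689442e-01  1.28883088e+00
 -9.36950945e-04  1.42839549e+00]
```

View pics/w1.png

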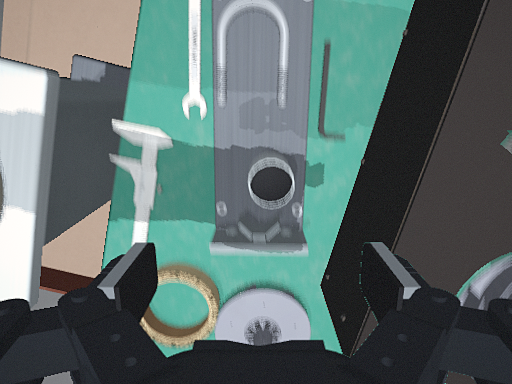

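The wrist view shows the plate upright in the picture (x 213–312). The U-bolt bow is at (255,10), its tips at (222,105) and (285,105). The post's ring is at (271,181), the saddle V at (262,235), and the upright at row ~247. I'll retake it settled and enlarge.

Run:
```python
from h import *
d=grab('wrist','w2');print(r.get_state()['position'])
c=d['color']
cv2.imwrite('pics/w2a.png',cv2.resize(c[0:120,190:340],None,fx=5,fy=5,interpolation=cv2.INTER_CUBIC))
cv2.imwrite('pics/w2b.png',cv2.resize(c[150:260,190:340],None,fx=5,fy=5,interpolation=cv2.INTER_CUBIC))
```

```text
[0.40104647 0.12192747 0.2696498 ]
```

View pics/w2a.png

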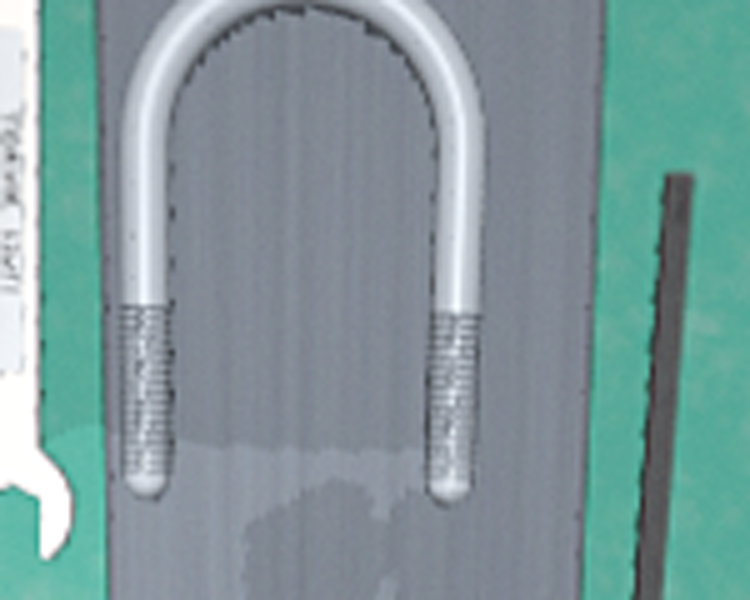

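View pics/w2b.png

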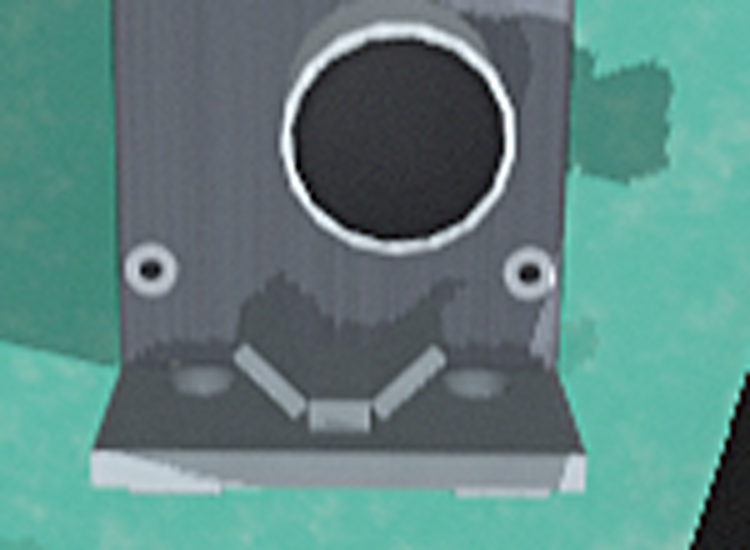

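```bash
cat > m1.py <<'E'
from h import *
np.set_printoptions(precision=4,suppress=True)
w=np.load('w2.npz');sd=np.load('side0.npz');sc=np.load('scene0.npz')
A=lambda x,y:[(x+.5)/5-.5+190,(y+.5)/5-.5]
B=lambda x,y:[(x+.5)/5-.5+190,(y+.5)/5-.5+150]
L=onz(w,[A(98,50),A(103,300),A(108,590),B(112,30),B(117,250)],.012)[:,:2]
R=onz(w,[A(605,30),A(594,300),A(580,590),B(572,30),B(566,180)],.012)[:,:2]
for q in(L,R):
    vx,vy,x0,y0=cv2.fitLine(q.astype(np.float32),cv2.DIST_L2,0,.01,.01).ravel();print('edge ang',np.degrees(np.arctan2(vy,vx)),q[0],q[-1])
U=onz(w,[B(122,365),B(558,365)],.012)[:,:2];v=U[1]-U[0];print('base line',U,np.linalg.norm(v),np.degrees(np.arctan2(v[1],v[0])))
for z in(.06,.072):
    T=onz(w,[B(95,451),B(582,453)],z)[:,:2];v=T[1]-T[0];print('top',z,T,np.linalg.norm(v),np.degrees(np.arctan2(v[1],v[0])))
print('scr',onz(w,[B(150,270),B(529,272)],.013))
print('wing tips',onz(w,[B(240,352),B(440,352)],.048))
print('holes',onz(w,[B(202,380),B(475,382)],.018))
pc=onz(w,[B(399,138),B(399,22),B(399,253),B(283,138),B(515,138)],.058);print('post',pc, np.linalg.norm(pc[1]-pc[2]),np.linalg.norm(pc[3]-pc[4]))
S=lambda x,y:[(x+.5)/5-.5+125,(y+.5)/5-.5+185]
C=lambda x,y:[(x+.5)/5-.5+215,(y+.5)/5-.5+195]
print('tri post side',tri(w,B(399,138),sd,S(531,202)),'scene',tri(w,B(399,138),sc,C(434,142)))
ub=[A(146,498),A(449,506),A(144,250),A(460,250),A(146,130),A(462,130)]
print('ub',onz(w,ub,.017))
print('tri tips', tri(w,A(147,485),sd,S(333,286)),tri(w,A(449,490),sd,S(394,178)))
print('plate corner tri?',tri(w,B(150,270),sd,S(574,376)),tri(w,B(529,272),sc,C(0,0))[1])
E
python3 m1.py
```

```text
edge ang -76.89212 [0.3165 0.2568] [0.3623 0.0603]
edge ang -76.68526 [0.4156 0.2853] [0.4592 0.1017]
base line [[0.3693 0.0327]
 [0.4698 0.0576]] 0.10348419997723401 13.912722335789173
top 0.06 [[0.3699 0.0315]
 [0.4696 0.0557]] 0.10259052968601166 13.657925282554343
top 0.072 [[0.3705 0.037 ]
 [0.4666 0.0603]] 0.09891224157633065 13.65792528255434
scr [[0.3708 0.0577 0.013 ]
 [0.4567 0.0785 0.013 ]]
wing tips [[0.3949 0.056  0.048 ]
 [0.4365 0.0663 0.048 ]]
holes [[0.3886 0.036  0.018 ]
 [0.4507 0.0508 0.018 ]]
post [[0.4154 0.1119 0.058 ]
 [0.4095 0.1347 0.058 ]
 [0.4214 0.0885 0.058 ]
 [0.3927 0.1063 0.058 ]
 [0.438  0.1175 0.058 ]] 0.0476833399881941 0.04670081284358482
tri post side (array([0.4157, 0.111 , 0.0535]), np.float64(0.0002498932037343217)) scene (array([0.4155, 0.1114, 0.0562]), np.float64(0.00024195639518790677))
ub [[0.3454 0.1727 0.017 ]
 [0.4085 0.1866 0.017 ]
 [0.3345 0.2211 0.017 ]
 [0.3977 0.2368 0.017 ]
 [0.33   0.2436 0.017 ]
 [0.3922 0.259  0.017 ]]
tri tips (array([0.3452, 0.1755, 0.0188]), np.float64(0.00012581420082189213)) (array([0.4077, 0.1897, 0.019 ]), np.float64(0.0003802268863617527))
plate corner tri? (array([0.3709, 0.0577, 0.013 ]), np.float64(0.00019988020572948455)) 0.1816677576786972
```

Request:
apply_moves(
  deltas=[0.085, 0, 0, -0.0131, 0.08, 0.085, 0, 0.036, 0, 0, 0.085, 0, 0.036, 0, 0, 0.085, 0, 0.036, 0, 0, 0.085, 0, 0.036, 0, 0, 0.085, 0, 0.036, 0, 0, 0.085, 0, 0.036, 0, 0, 0.085, 0, 0.0136, 0, 0, 0.085, 0, 0, 0, 0],
)

```text
time_s: 3.2
position: [0.4008, 0.1115, 0.038]
tcp_rot: [-1.562, -0.186, 0.195]
contact_force: [-0.5, -0.4, -0.3]
opening: 0.0853
```

Run:
```python
from h import *
for n in('side','wrist'):
  d=grab(n,n+'3')
s=cv2.imread('pics/side3.png')[150:290,110:310];cv2.imwrite('pics/s3c.png',cv2.resize(s,None,fx=4,fy=4))
```

```text
(no output)
```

View pics/s3c.png

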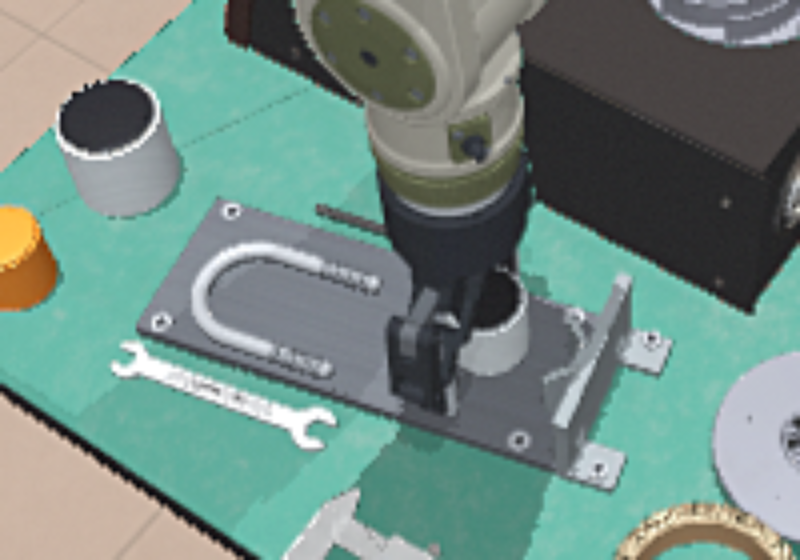

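View pics/wrist3.png

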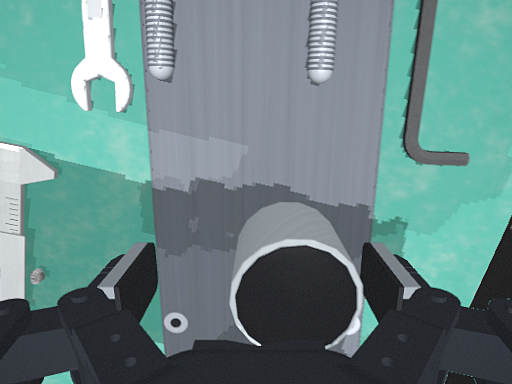

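The wrist view shows the post's ring at (297,297), off-centre to the right between the open pads and clear of both. I'll close to a loose cage to centre it sideways.

Request:
apply_moves(
  deltas=[0.0495, 0, 0, 0, 0, 0.0495, 0, 0, 0, 0, 0.0495, 0, 0, 0, 0, 0.0495, 0, 0, 0, 0, 0.0495, 0, 0, 0, 0, 0.0495, 0, 0, 0, 0, 0.0495, 0, 0, 0, 0, 0.0495, 0, 0, 0, 0],
)

```text
time_s: 4.1
position: [0.4037, 0.1107, 0.0402]
tcp_rot: [-1.562, -0.189, 0.189]
contact_force: [1.0, 0.5, 2.1]
opening: 0.0495
```

Run:
```python
from h import *
d=grab('wrist','w4');print(r.get_state()['position'],r.get_state()['opening'])
```

```text
[0.4037533  0.11071139 0.04018425] 0.0495021439607152
```

View pics/w4.png

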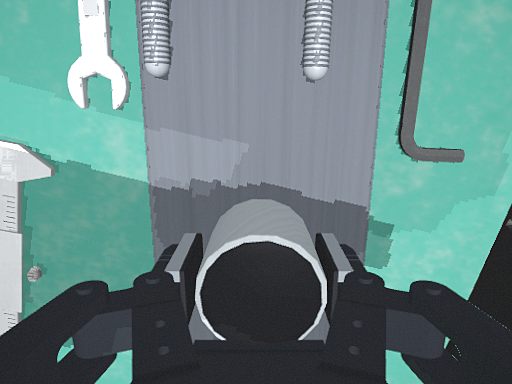

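Centred: the ring is at (262,300) midway between the pads. Now open, lift, go behind the post, close and lower.

Request:
apply_moves(
  deltas=[0.07, 0, 0, 0, 0, 0.07, 0, 0, 0, 0, 0.07, 0, 0, 0, 0, 0.07, 0, 0, 0, 0, 0.07, 0, -0.03, 0, 0, 0.07, 0, -0.03, 0, 0, 0.0, 0, 0, 0.022, 0, 0.0, 0, 0, 0.022, 0, 0.0, 0, 0, 0, 0, 0.0, 0, 0, 0, 0, 0.0, 0, 0, 0, 0, 0.0, 0, 0, 0, 0, 0.0, 0, 0, 0, 0, 0.0, 0, 0, 0, 0, 0.0, 0, 0, 0, 0, 0.0, 0, 0, 0, 0, 0.0, 0, 0.032, 0, 0, 0.0, 0, 0.032, 0, 0, 0.0, 0, 0, 0, 0],
)

```text
time_s: 6.05
position: [0.39, 0.1528, 0.0334]
tcp_rot: [-1.563, -0.184, 0.194]
contact_force: [-1.3, -0.3, -0.5]
opening: -0.0001
```

Run:
```python
from h import *
d=grab('wrist','w5');grab('side','s5');print(r.get_state()['position'],r.get_state()['opening'])
s=cv2.imread('pics/s5.png')[150:290,110:310];cv2.imwrite('pics/s5c.png',cv2.resize(s,None,fx=4,fy=4))
```

```text
[0.39253798 0.15334613 0.0361908 ] 8.450370229742097e-05
```

View pics/w5.png

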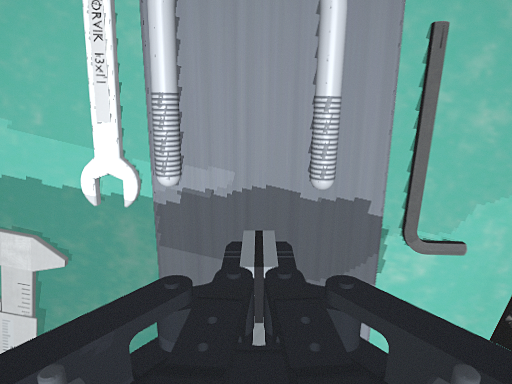

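View pics/s5c.png

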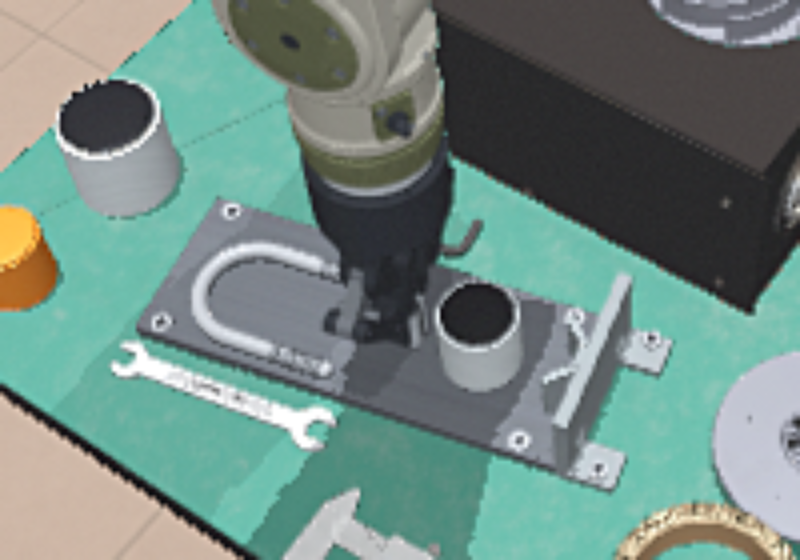

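Request:
apply_moves(
  deltas=[0, 0.0009, 0, -0.005, 0, 0, 0, 0, -0.004, 0, 0, 0, 0, -0.004, 0, 0, 0, 0, -0.004, 0, 0, 0, 0, -0.004, 0, 0, 0, 0, -0.004, 0, 0, 0, 0, -0.004, 0, 0, 0, 0, -0.004, 0, 0, 0, 0, -0.004, 0, 0, 0, 0, -0.003, 0, 0, 0, 0, 0, 0, 0, 0, 0, 0, 0],
)

```text
time_s: 7.35
position: [0.4036, 0.1144, 0.0361]
tcp_rot: [-1.563, -0.189, 0.189]
contact_force: [0.2, -0.8, 0.1]
opening: -0.0003
```

Run:
```python
from h import *
s=r.get_state();p=s['position']-[.3905,.1656,0];print(p@[.2334,-.9724,0],p@[.9724,.2334,0],s['contact_force'])
grab('side','s6');grab('scene','c6')
s=cv2.imread('pics/s6.png')[190:280,180:300];cv2.imwrite('pics/s6c.png',cv2.resize(s,None,fx=6,fy=6))
```

```text
0.05286964542326694 0.0008044338391310362 [ 0.17506191 -0.7750713   0.07069824]
```

View pics/s6c.png

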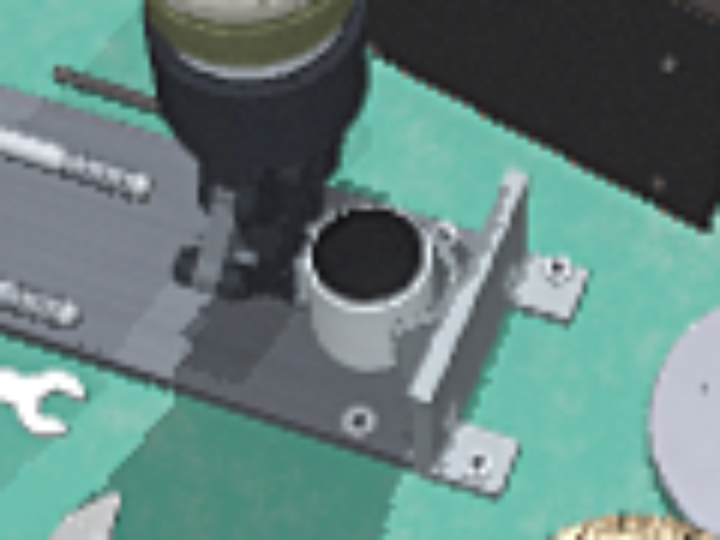

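Request:
apply_moves(
  deltas=[0, 0, 0, -0.0015, 0, 0, 0, 0, -0.0015, 0, 0, 0, 0, 0, 0, 0, 0, 0, 0, 0],
)

```text
time_s: 7.85
position: [0.4042, 0.1119, 0.0361]
tcp_rot: [-1.563, -0.189, 0.189]
contact_force: [0.8, 0.6, -0.1]
opening: -0.0001
```

Request:
apply_moves(
  deltas=[0, 0, 0, -0.0015, 0, 0, 0, 0, -0.0015, 0, 0, 0, 0, 0, 0, 0, 0, 0, 0, 0],
)

```text
time_s: 8.25
position: [0.4042, 0.111, 0.0362]
tcp_rot: [-1.557, -0.19, 0.191]
contact_force: [-2.3, 10.9, 2.2]
opening: -0.0005
```

Request:
apply_moves(
  deltas=[0, 0, 0, -0.0012, 0, 0, 0, 0, -0.0008, 0, 0, 0, 0, 0, 0, 0, 0, 0, 0, 0],
)

```text
time_s: 8.65
position: [0.4042, 0.1109, 0.0363]
tcp_rot: [-1.552, -0.191, 0.192]
contact_force: [-4.4, 17.6, 3.7]
opening: 0.0001
```

Run:
```python
from h import *
s=r.get_state();p=s['position']-[.3905,.1656,0];print(p@[.2334,-.9724,0],p@[.9724,.2334,0],s['contact_force'])
```

```text
0.05638257961425481 0.0005178601188242514 [-4.44275651 17.62981359  3.73115146]
```

The post stopped hard at TCP bracket x = 56.4 mm (56 expected), with 18 N straight along −Bx. It is seated. Back off, rise and look.

Request:
apply_moves(
  deltas=[0, 0, 0, 0.006, 0, 0, 0, 0, 0.008, 0, 0, 0, 0, 0.008, 0, 0, 0, -0.03, 0, 0, 0.085, 0, -0.036, 0, 0, 0.085, 0, -0.036, 0, 0, 0.085, 0, -0.036, 0, 0, 0.085, 0, -0.036, 0, 0, 0.085, 0, -0.036, 0, 0, 0.085, 0, 0, 0, 0, 0.085, 0, 0, 0, 0, 0.085, 0, 0, 0, 0],
)

```text
time_s: 9.85
position: [0.3996, 0.1284, 0.2451]
tcp_rot: [-1.563, -0.188, 0.191]
contact_force: [-0.4, 0.2, -0.7]
opening: 0.0848
```

Run:
```python
from h import *
d=grab('wrist','w7');print(r.get_state()['position'],r.get_state()['opening'],r.get_state()['contact_force'])
c=d['color']
cv2.imwrite('pics/w7.png',c)
cv2.imwrite('pics/w7a.png',cv2.resize(c[0:120,190:340],None,fx=5,fy=5,interpolation=cv2.INTER_CUBIC))
cv2.imwrite('pics/w7b.png',cv2.resize(c[150:270,190:340],None,fx=5,fy=5,interpolation=cv2.INTER_CUBIC))
```

```text
[0.39938037 0.128358   0.24481828] 0.08516624855057334 [-0.8925728  -0.99244141  0.03141302]
```

View pics/w7a.png

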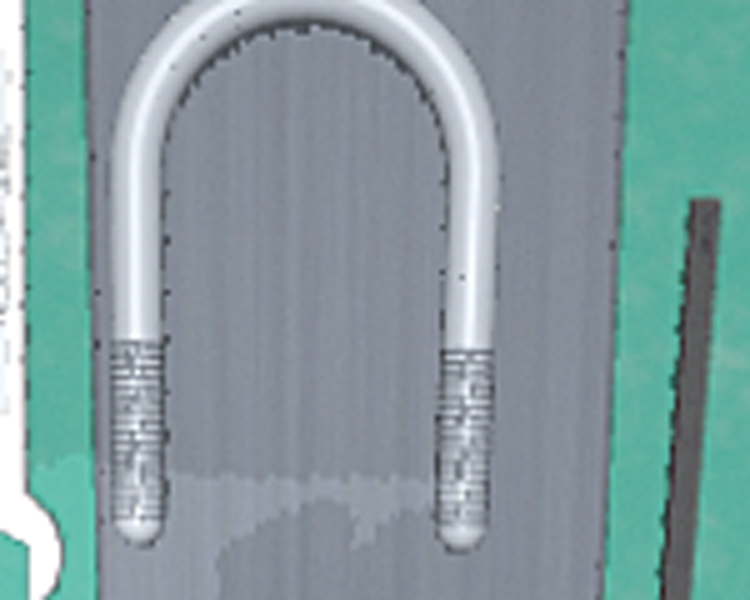

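View pics/w7b.png

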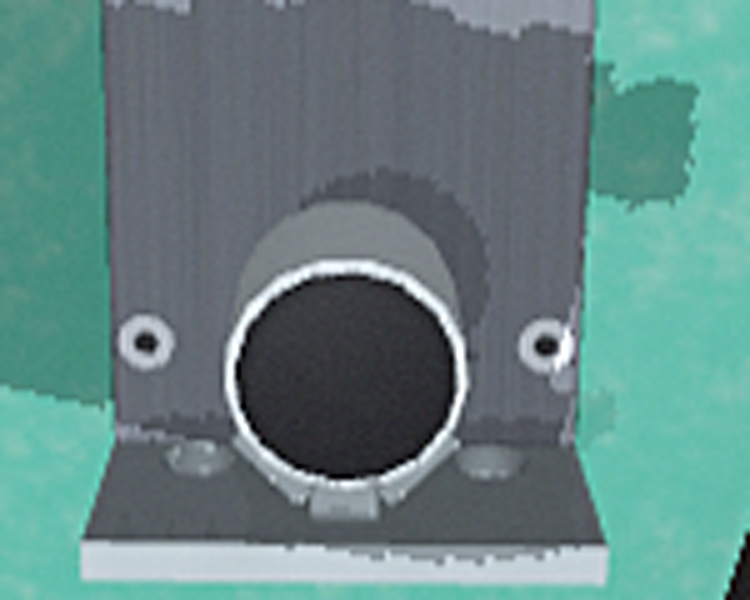

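The post is touching both wings, ring centre at crop (347,372). The U-bolt is undisturbed. Now its pose relative to the holes.

```bash
cat > m2.py <<'E'
from h import *
np.set_printoptions(precision=1,suppress=True)
w=np.load('w7.npz')
A=lambda x,y:[(x+.5)/5-.5+190,(y+.5)/5-.5]
B=lambda x,y:[(x+.5)/5-.5+190,(y+.5)/5-.5+150]
O=np.array([.3905,.1656]);bx=np.array([.2334,-.9724]);by=np.array([.9724,.2334])
def br(uv,z): 
    q=onz(w,uv,z)[:,:2]-O; return np.c_[q@bx,q@by]*1000
print('L edge',br([A(88,50),A(93,300),A(98,590),B(105,30),B(112,300)],.012))
print('R edge',br([A(628,30),A(618,300),A(604,590),B(594,30),B(582,280)],.012))
print('base',br([B(116,440),B(575,440)],.012))
print('scr',br([B(147,343),B(546,345)],.013),'holes',br([B(197,459),B(489,461)],.018))
print('post',br([B(347,372)],.058))
print('ub outer L/R at rows',br([A(112,200),A(112,300),A(497,200),A(495,300)],.017))
print('inner',br([A(163,200),A(162,300),A(445,200),A(443,300)],.017))
print('leg centre',br([A(138,200),A(136,320),A(139,520),A(472,200),A(469,320),A(463,520)],.017))
print('tips',br([A(141,547),A(461,551)],.017),'bow inner',br([A(305,20)],.017))
E
python3 m2.py
```

```text
L edge [[-109.   -50.1]
 [ -63.8  -50.5]
 [  -7.7  -51.2]
 [  31.6  -50.9]
 [  91.4  -51.2]]
R edge [[-113.    52.6]
 [ -64.4   52.8]
 [  -8.3   52.5]
 [  30.9   52.1]
 [  86.1   51.9]]
base [[124.5 -51.3]
 [123.8  51.9]]
scr [[101.  -43.6]
 [100.9  44.4]] holes [[126.3 -32.6]
 [126.4  32.2]]
post [[90.5  0.5]]
ub outer L/R at rows [[-81.4 -45.6]
 [-63.3 -46.1]
 [-81.8  28.1]
 [-63.7  28.2]]
inner [[-81.5 -35.8]
 [-63.3 -36.4]
 [-81.7  18.2]
 [-63.6  18.1]]
leg centre [[-81.5 -40.6]
 [-59.6 -41.5]
 [-21.8 -41.8]
 [-81.8  23.3]
 [-60.   23.3]
 [-22.1  22.9]]
tips [[-16.5 -41.6]
 [-16.1  22.7]] bow inner [[-113.1   -8.6]]
```

Run:
```python
from h import *
np.set_printoptions(precision=4,suppress=True)
for f in('w7','w4','w5'):
    w=dict(np.load(f+'.npz'));rz=w['range_z']
    w['pose']=w['T_tool_cam'];C=cloud(w)
    m=(rz>0)&(rz<.2)&(C[...,1]<.06)
    P=C[m];print(f,len(P))
    for s in(-1,1):
        q=P[(s*P[:,0]>0)&(P[:,1]>-.02)]
        if len(q): print(s,'ymax',np.percentile(q[:,1],[50,90,99,100]),'x',q[:,0].min(),q[:,0].max(),'z',np.percentile(q[:,2],[0,5,50,95,100]))
    u=r.get_state
# spanner height
w=np.load('w7.npz');C=cloud(w);
O=np.array([.3905,.1656]);bx=np.array([.2334,-.9724]);by=np.array([.9724,.2334])
q=C[...,:2]-O;X=q@bx*1e3;Y=q@by*1e3;br=w['color'].min(2)>200
m=br&(X>-150)&(X<20)&(Y<-53)&(Y>-100);print('spanner',X[m].min(),X[m].max(),Y[m].min(),Y[m].max(),np.percentile(C[m][:,2],[5,50,95,100]))
```

```text
w7 38185
-1 ymax [-0.0103  0.      0.0039  0.0055] x -0.05684839696603724 -0.041853618185470495 z [-0.0122 -0.0096  0.0056  0.0108  0.0113]
1 ymax [-0.0104 -0.0002  0.0041  0.0052] x 0.041604621751259896 0.05613306731577064 z [-0.0121 -0.0096  0.0056  0.0108  0.0113]
w4 195672
-1 ymax [0.0331 0.0392 0.04   0.0413] x -0.1431830423272822 -0.0003250917152839572 z [-0.0964 -0.0272  0.0415  0.0996  0.1083]
1 ymax [0.0281 0.0393 0.04   0.0413] x 8.820628072664935e-06 0.12865459159774822 z [-0.0962 -0.0217  0.042   0.0997  0.1083]
w5 195814
-1 ymax [0.0276 0.033  0.0338 0.0352] x -0.13926108753764546 -5.826619250024151e-07 z [-0.0694 -0.0335  0.0431  0.0983  0.1068]
1 ymax [0.0247 0.0318 0.0326 0.034 ] x 9.176597885323127e-08 0.13235048273119263 z [-0.0687 -0.0318  0.0436  0.098   0.1064]
spanner -118.97932261594423 -3.9255351459934986 -85.29386659623411 -60.085617874606825 [0.0056 0.0071 0.0086 0.0097]
```

Request:
apply_moves(
  deltas=[0.085, -0.0022, 0, 0.0283, 0, 0.085, -0.0022, 0, 0.0283, 0, 0.085, -0.0022, 0, 0.0283, 0, 0.085, -0.0022, 0, 0.0283, 0, 0.085, 0, 0.035, 0, 0, 0.085, 0, 0.035, 0, 0, 0.085, 0, 0.035, 0, 0, 0.085, 0, 0.035, 0, 0, 0.085, 0, 0.03, 0, 0, 0.085, 0, 0.03, 0, 0, 0.085, 0, 0, 0, 0, 0.085, 0, 0, 0, 0],
)

```text
time_s: 11.1
position: [0.3635, 0.2358, 0.0455]
tcp_rot: [-1.563, -0.187, 0.192]
contact_force: [0.1, 0.6, -0.2]
opening: 0.0849
```

Run:
```python
from h import *
np.set_printoptions(precision=4,suppress=True)
s=r.get_state();p=s['position']-[.3905,.1656,0];print(p@[.2334,-.9724,0],p@[.9724,.2334,0],s['position'][2],s['contact_force']);R=cv2.Rodrigues(s['tcp_rot'])[0];print(R,np.degrees(np.arctan2(R[1,0],R[0,0])))
w=dict(grab('wrist','w8'));grab('side','s8')
w=dict(np.load('w7.npz'));rz=w['range_z'];w['pose']=w['T_tool_cam'];C=cloud(w);m=(rz>0)&(C[...,1]<.02)
for y in np.arange(-.09,.02,.015):
    q=C[m&(abs(C[...,1]-y)<.0075)]
    if len(q):print(y,q[:,0].min(),q[:,0].max())
```

```text
-0.07453076232035924 -0.009878419025247364 0.045524554787153705 [ 0.1111  0.6134 -0.2064]
[[ 0.9711 -0.0031 -0.2386]
 [ 0.2386 -0.0013  0.9711]
 [-0.0033 -1.     -0.0005]] 13.803587113087803
-0.075 -0.03545111165260954 0.03504722331177269
-0.06 -0.06884791410975911 0.06660641199174791
-0.045 -0.07204235534993854 0.07105861804764944
-0.03 -0.06405928247906394 0.06265644605902455
-0.015 -0.05684839696603724 0.05613306731577064
0.0 -0.05631944559762797 0.05561090009991774
```

View pics/w8.png

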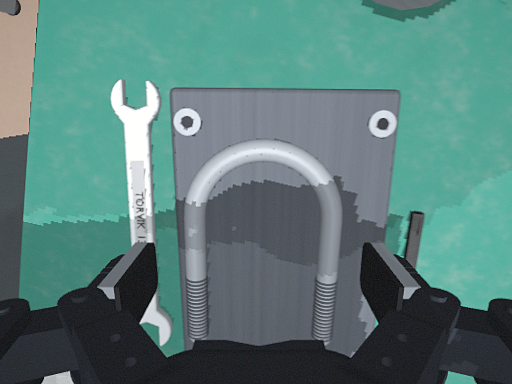

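View pics/s8.png

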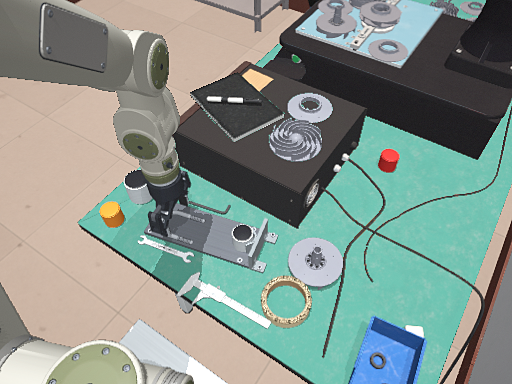

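The wrist view shows the U-bolt centred at column ~262, legs at 197 and 328, with the pads outside it. The spanner is beneath the left finger but lower. Lower and close.

Request:
apply_moves(
  deltas=[0.085, 0.001, 0.011, 0, 0, 0.085, 0, 0.011, 0, 0, 0.085, 0, 0, 0, 0],
)

```text
time_s: 11.5
position: [0.3649, 0.2361, 0.0231]
tcp_rot: [-1.563, -0.188, 0.19]
contact_force: [-0.3, -0.1, 0.1]
opening: 0.085
```

Request:
apply_moves(
  deltas=[0.079, 0, 0, 0, 0, 0.076, 0, 0, 0, 0, 0.073, 0, 0, 0, 0, 0.07, 0, 0, 0, 0, 0.07, 0, 0, 0, 0],
)

```text
time_s: 12.0
position: [0.3656, 0.2365, 0.0253]
tcp_rot: [-1.562, -0.189, 0.189]
contact_force: [-3.3, -1.8, 11.9]
opening: 0.071
```

Run:
```python
from h import *
np.set_printoptions(precision=4,suppress=True)
s=r.get_state();p=s['position']-[.3905,.1656,0];print(p@[.2334,-.9724,0],p@[.9724,.2334,0],s['position'][2],s['contact_force'],s['opening'])
grab('wrist','w9')
w=dict(np.load('w9.npz'));rz=w['range_z'];w['pose']=w['T_tool_cam'];C=cloud(w);P=C[(rz>0)]
P=P[(abs(P[:,2])<.011)&(P[:,1]>-.01)&(P[:,1]<.02)]
for s in(-1,1):
  q=P[(s*P[:,0]>.0365)&(s*P[:,0]<.052)];print(np.percentile(q[:,1],[50,90,95,98,100]))
```

```text
-0.07473933039673204 -0.007673617929983512 0.025268344872653083 [-3.3098 -1.83   11.9041] 0.07102530357023386
[-0.0024  0.0117  0.0123  0.0127  0.0143]
[0.006  0.0124 0.0126 0.013  0.0138]
```

View pics/w9.png

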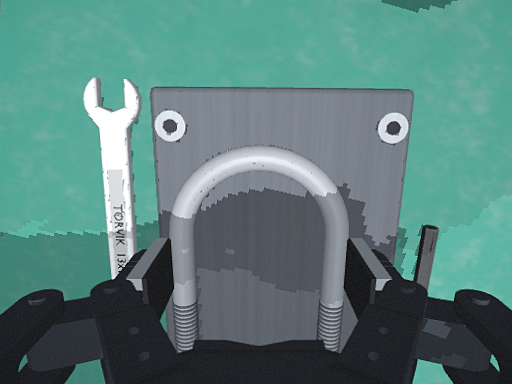

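The tips pressed the plate lightly (12 N) because they reach further ahead at this opening. I'll release, raise 2.5 mm and re-grip.

Request:
apply_moves(
  deltas=[0.08, 0, 0, 0, 0, 0.08, 0, 0, 0, 0, 0.08, 0, -0.0025, 0, 0, 0.08, 0, 0, 0, 0, 0.07, 0, 0, 0, 0, 0.07, 0, 0, 0, 0, 0.066, 0, 0, 0, 0, 0.066, 0, 0, 0, 0, 0.066, 0, 0, 0, 0],
)

```text
time_s: 12.95
position: [0.3659, 0.2366, 0.028]
tcp_rot: [-1.562, -0.19, 0.188]
contact_force: [-4.0, -1.0, 16.0]
opening: 0.0707
```

Run:
```python
from h import *
np.set_printoptions(precision=4,suppress=True)
s=r.get_state();p=s['position']-[.3905,.1656,0];print(p@[.2334,-.9724,0],p@[.9724,.2334,0],s['position'][2],s['contact_force'],s['opening'])
grab('wrist','w10');grab('side','s10')
c=cv2.imread('pics/w10.png')[130:360,120:400];cv2.imwrite('pics/w10c.png',cv2.resize(c,None,fx=2.6,fy=2.6))
c=cv2.imread('pics/s10.png')[190:260,130:230];cv2.imwrite('pics/s10c.png',cv2.resize(c,None,fx=6,fy=6))
```

```text
-0.07478360513426799 -0.0073262046294838125 0.027996759861567178 [-3.9557 -1.0209 15.9552] 0.07069053313671145
```

View pics/w10c.png

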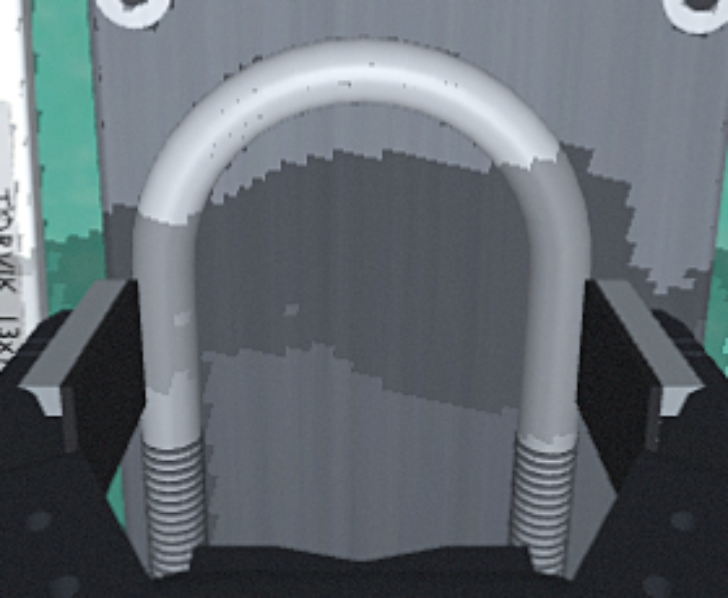

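View pics/s10c.png

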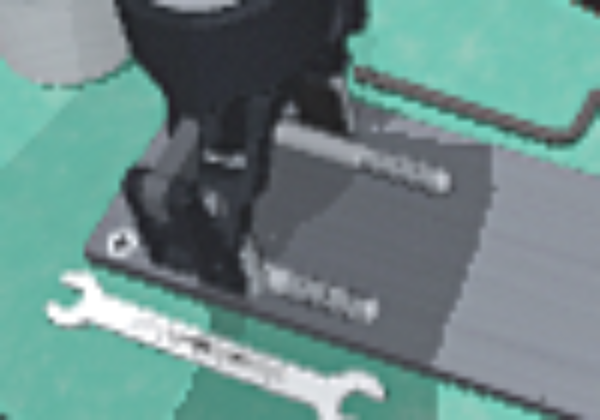

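The pads sit flat on both legs with the bow clear. The 16 N is the closing pads pressing the U-bolt down on the plate, so I'll ease it by 1.5 mm of command. Then slide forward and sideways to line up.

Request:
apply_moves(
  deltas=[0.066, 0, -0.0015, 0, 0, 0.066, 0.0016, 0, -0.006, 0, 0.066, 0.0015, 0, -0.008, 0, 0.066, 0.0015, 0, -0.008, 0, 0.066, 0.0015, 0, -0.008, 0, 0.066, 0.0015, 0, -0.008, 0, 0.066, 0, 0, -0.008, 0, 0.066, 0, 0, -0.008, 0, 0.066, 0, 0, -0.006, 0, 0.066, 0, 0, 0, 0, 0.066, 0, 0, 0, 0],
)

```text
time_s: 14.15
position: [0.3878, 0.179, 0.0283]
tcp_rot: [-1.565, -0.189, 0.188]
contact_force: [0.9, -3.2, 3.9]
opening: 0.0706
```

Run:
```python
from h import *
np.set_printoptions(precision=4,suppress=True)
s=r.get_state();p=s['position']-[.3905,.1656,0];print(p@[.2334,-.9724,0],p@[.9724,.2334,0],s['position'][2],s['contact_force'],s['opening']);R=cv2.Rodrigues(s['tcp_rot'])[0];print(np.degrees(np.arctan2(R[1,0],R[0,0])),R[2])
grab('wrist','w11');grab('side','s11');grab('scene','c11')
c=cv2.imread('pics/w11.png')[130:380,120:400];cv2.imwrite('pics/w11c.png',cv2.resize(c,None,fx=2.4,fy=2.4))
c=cv2.imread('pics/s11.png')[195:275,160:290];cv2.imwrite('pics/s11c.png',cv2.resize(c,None,fx=6,fy=6))
c=cv2.imread('pics/c11.png')[195:295,220:350];cv2.imwrite('pics/c11c.png',cv2.resize(c,None,fx=6,fy=6))
```

```text
-0.013620659145261678 0.0004840987621097259 0.028266988894738637 [ 0.9326 -3.1786  3.892 ] 0.07055830641390753
13.74253829456366 [ 0.0003 -1.     -0.0025]
```

View pics/w11c.png

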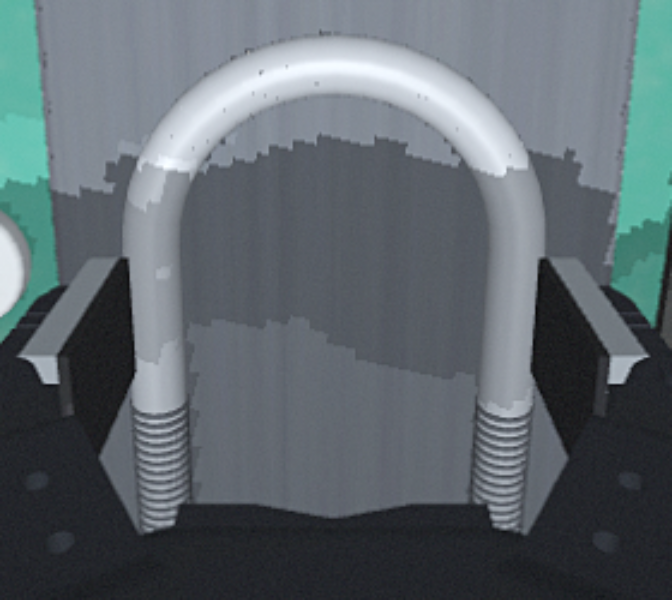

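View pics/s11c.png

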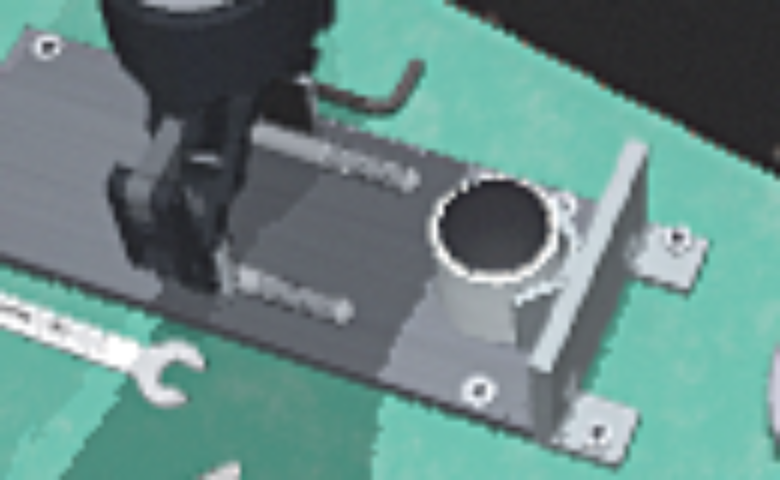

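View pics/c11c.png

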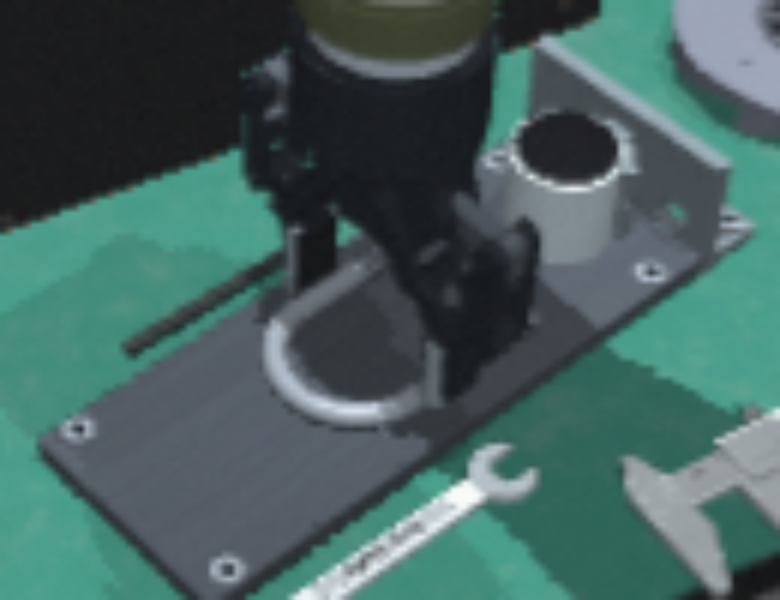

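```bash
cat > m3.py <<'E'
from h import *
np.set_printoptions(precision=1,suppress=True)
O=np.array([.3905,.1656]);bx=np.array([.2334,-.9724]);by=np.array([.9724,.2334])
def br(w,uv,z): 
    q=onz(w,uv,z)[:,:2]-O; return np.c_[q@bx,q@by]*1000
w=np.load('w11.npz');W=lambda x,y:[(x+.5)/2.4-.5+120,(y+.5)/2.4-.5+130]
print('legs out/in L',br(w,[W(130,290),W(182,290),W(135,380),W(186,380)],.017))
print('legs in/out R',br(w,[W(487,290),W(539,290),W(481,380),W(532,380)],.017))
print('edges',br(w,[W(48,150),W(625,150),W(43,50),W(633,50)],.012))
print('bow in',br(w,[W(335,95)],.017))
s=np.load('s11.npz');S=lambda x,y:[(x+.5)/6-.5+160,(y+.5)/6-.5+195]
print('side scr',br(s,[S(480,390),S(563,205)],.013),'far scr',br(s,[S(46,46)],.013),'tips',br(s,[S(348,309),S(411,182)],.017))
E
python3 m3.py
```

```text
legs out/in L [[-15.3 -36.3]
 [-15.4 -26.9]
 [  3.  -36.5]
 [  2.9 -27. ]]
legs in/out R [[-15.6  28.1]
 [-15.6  37.5]
 [  2.7  28. ]
 [  2.7  37.5]]
edges [[-40.1 -50.7]
 [-40.5  52.3]
 [-58.  -50. ]
 [-58.5  52. ]]
bow in [[-51.3   0.5]]
side scr [[100.6 -43.5]
 [100.7  44.2]] far scr [[-129.9   44.4]] tips [[ 41.1 -30.4]
 [ 41.1  31.4]]
```

Legs are at y −31.7 and +32.8 (mid +0.5, matching the bracket middle), with yaw within 0.3°. Slide on until the tips are just short of the holes.

Request:
apply_moves(
  deltas=[0.066, 0, 0, -0.007, 0, 0.066, 0, 0, -0.008, 0, 0.066, 0, 0, -0.008, 0, 0.066, 0, 0, -0.008, 0, 0.066, 0, 0, -0.008, 0, 0.066, 0, 0, -0.008, 0, 0.066, 0, 0, -0.008, 0, 0.066, 0, 0, -0.008, 0, 0.066, 0, 0, -0.005, 0, 0.066, 0, 0, 0, 0, 0.066, 0, 0, 0, 0],
)

```text
time_s: 15.4
position: [0.4036, 0.1137, 0.0283]
tcp_rot: [-1.562, -0.189, 0.189]
contact_force: [-1.2, -0.0, 5.0]
opening: 0.0703
```

Run:
```python
from h import *
np.set_printoptions(precision=4,suppress=True)
s=r.get_state();p=s['position']-[.3905,.1656,0];print(p@[.2334,-.9724,0],p@[.9724,.2334,0],s['position'][2],s['contact_force'],s['opening']);R=cv2.Rodrigues(s['tcp_rot'])[0];print(np.degrees(np.arctan2(R[1,0],R[0,0])),R[2])
grab('wrist','w12');grab('side','s12');grab('scene','c12')
c=cv2.imread('pics/w12.png')[130:380,120:400];cv2.imwrite('pics/w12c.png',cv2.resize(c,None,fx=2.4,fy=2.4))
c=cv2.imread('pics/s12.png')[205:275,190:290];cv2.imwrite('pics/s12c.png',cv2.resize(c,None,fx=8,fy=8,interpolation=cv2.INTER_CUBIC))
c=cv2.imread('pics/c12.png')[190:290,250:350];cv2.imwrite('pics/c12c.png',cv2.resize(c,None,fx=6,fy=6))
```

```text
0.05351214796964285 0.0006514544292650592 0.028254509578586544 [-1.1905 -0.0408  5.0084] 0.07029938225903017
13.810521998861255 [ 0.0001 -1.      0.0003]
```

View pics/w12c.png

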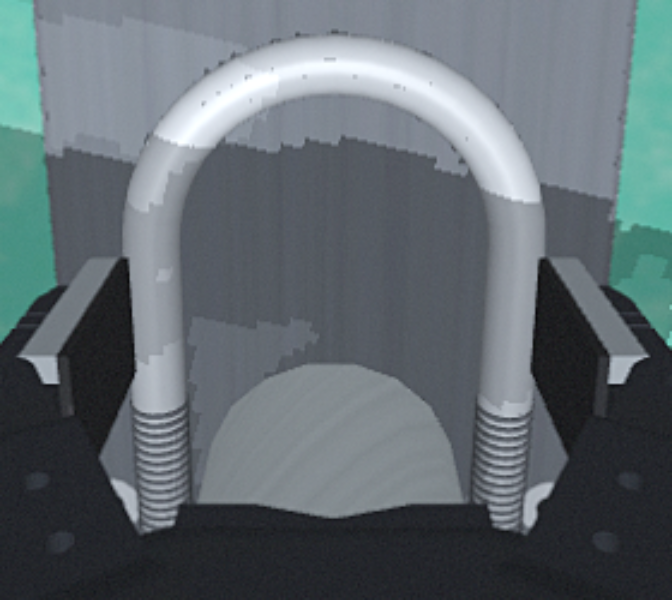

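View pics/s12c.png

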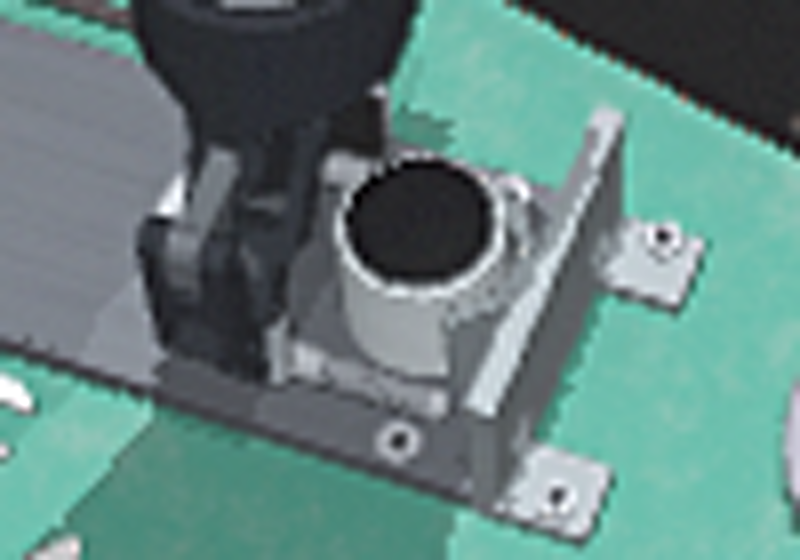

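View pics/c12c.png

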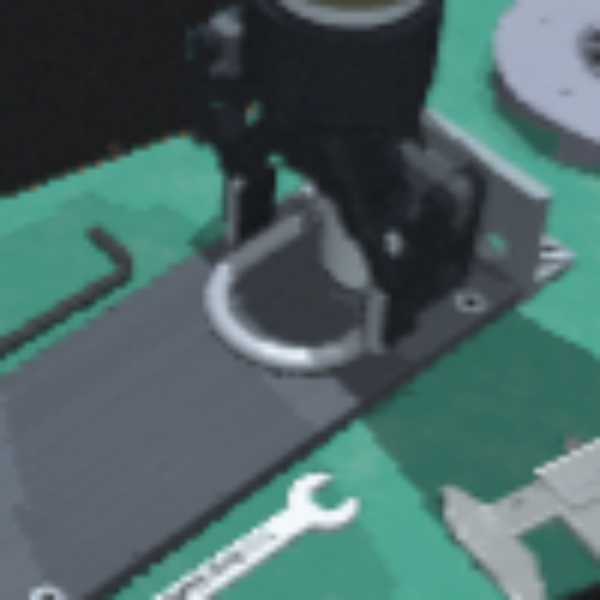

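Both legs straddle the post and the tips are ~13 mm from the upright (right tip at side crop (435,400)), lined up with the holes. Enter slowly and watch the force.

Request:
apply_moves(
  deltas=[0.066, 0, 0, -0.004, 0, 0.066, 0, 0, -0.004, 0, 0.066, 0, 0, -0.004, 0, 0.066, 0, 0, -0.004, 0, 0.066, 0, 0, -0.003, 0, 0.066, 0, 0, 0, 0],
)

```text
time_s: 16.15
position: [0.408, 0.0958, 0.0283]
tcp_rot: [-1.561, -0.189, 0.189]
contact_force: [-1.1, 2.0, 5.9]
opening: 0.0702
```

Request:
apply_moves(
  deltas=[0.066, 0, 0, -0.003, 0, 0.066, 0, 0, -0.003, 0, 0.066, 0, 0, 0, 0],
)

```text
time_s: 16.45
position: [0.4093, 0.09, 0.0282]
tcp_rot: [-1.561, -0.189, 0.19]
contact_force: [-0.8, 2.5, 5.7]
opening: 0.0702
```

```bash
cat > st.py <<'E'
from h import *
np.set_printoptions(precision=4,suppress=True)
s=r.get_state();p=s['position']-[.3905,.1656,0];print(s['time_s'],p@[.2334,-.9724,0],p@[.9724,.2334,0],s['position'][2],'F bx,by,z',s['contact_force']@[.2334,-.9724,0],s['contact_force']@[.9724,.2334,0],s['contact_force'][2],s['opening'])
E
cat > pc.py <<'E'
import sys
from h import *
t=sys.argv[1]
grab('wrist','w'+t);grab('side','s'+t);grab('scene','c'+t)
c=cv2.imread(f'pics/s{t}.png')[205:275,190:290];cv2.imwrite(f'pics/s{t}c.png',cv2.resize(c,None,fx=8,fy=8,interpolation=cv2.INTER_CUBIC))
c=cv2.imread(f'pics/w{t}.png')[130:380,120:400];cv2.imwrite(f'pics/w{t}c.png',cv2.resize(c,None,fx=2.4,fy=2.4))
E
python3 st.py;python3 pc.py 13
```

```text
16.45 0.07789484202480133 0.0006871054015641012 0.02824743679428933 F bx,by,z -2.5644176190668118 -0.17871116723953936 5.689586688561925 0.07021380745323237
```

View pics/s13c.png

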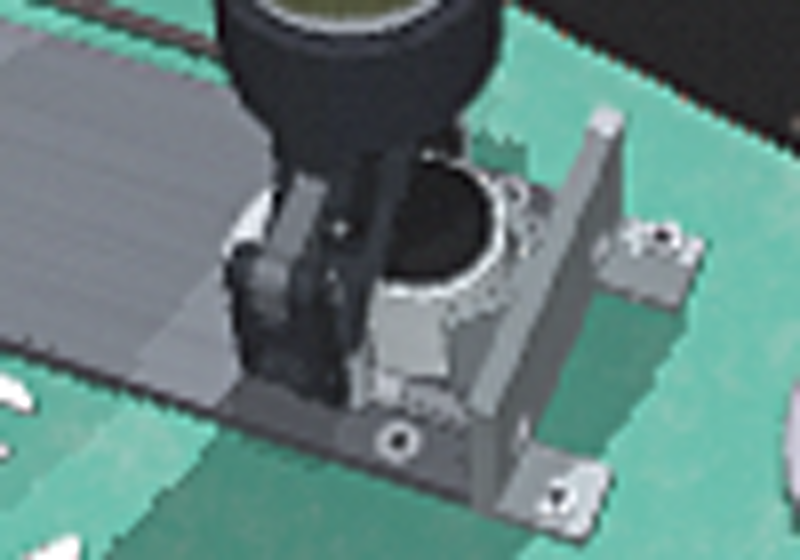

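View pics/w13c.png

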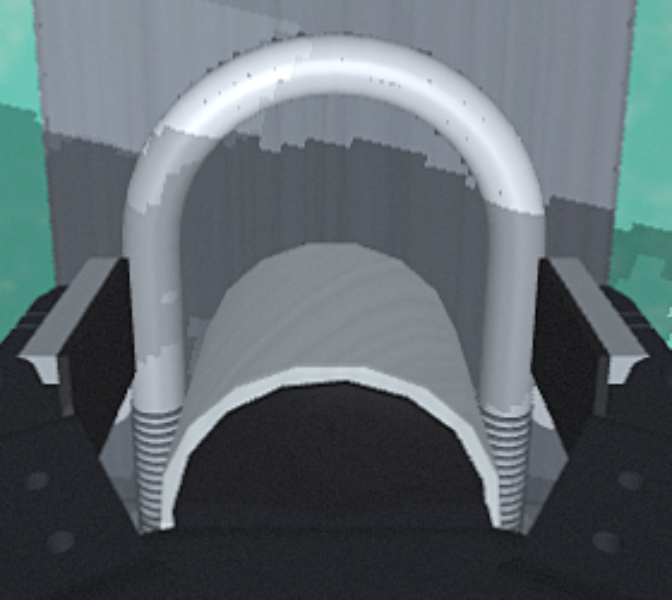

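The tips are through both holes: the light force didn't change, and the tips are ~3 mm beyond the upright. Continue.

Request:
apply_moves(
  deltas=[0.066, 0, 0, -0.004, 0, 0.066, 0, 0, -0.004, 0, 0.066, 0, 0, -0.004, 0, 0.066, 0, 0, -0.004, 0, 0.066, 0, 0, -0.003, 0, 0.066, 0, 0, 0, 0],
)

```text
time_s: 17.2
position: [0.4139, 0.0715, 0.0282]
tcp_rot: [-1.561, -0.189, 0.19]
contact_force: [-0.8, 1.7, 6.4]
opening: 0.0703
```

Request:
apply_moves(
  deltas=[0.066, 0, 0, -0.002, 0, 0.066, 0, 0, -0.001, 0, 0.066, 0, 0, 0, 0],
)

```text
time_s: 17.5
position: [0.4145, 0.0689, 0.0282]
tcp_rot: [-1.56, -0.19, 0.19]
contact_force: [-0.7, 4.1, 5.7]
opening: 0.0702
```

```bash
python3 st.py;python3 pc.py 14
```

```text
17.5 0.09961060936241599 0.0007645065945682975 0.02822659789741441 F bx,by,z -4.1465567516454405 0.23849711772301702 5.737658926805554 0.07023858475391458
```

View pics/s14c.png

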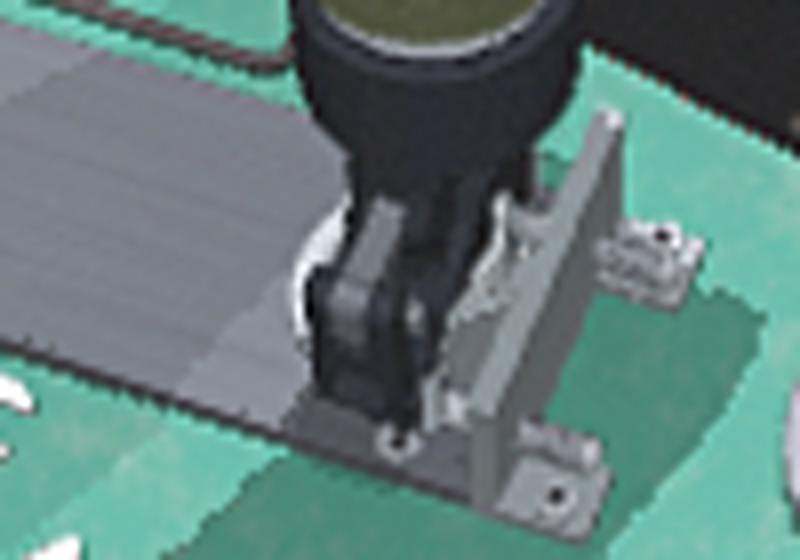

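View pics/w14c.png

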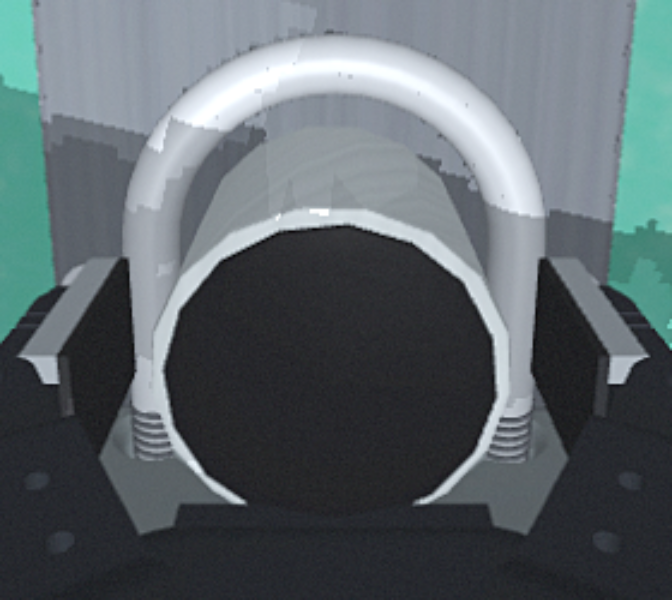

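Both legs are through, with threads visible behind the upright at side crop (560,440) and (630,265). The gap from bow to post is ~4–5 mm. Creep up to contact.

Request:
apply_moves(
  deltas=[0.066, 0, 0, -0.0015, 0, 0.066, 0, 0, -0.0015, 0, 0.066, 0, 0, 0, 0],
)

```text
time_s: 17.95
position: [0.4152, 0.066, 0.0282]
tcp_rot: [-1.56, -0.19, 0.19]
contact_force: [-1.3, 3.9, 6.3]
opening: 0.0701
```

Request:
apply_moves(
  deltas=[0.066, 0, 0, -0.001, 0, 0.066, 0, 0, -0.0005, 0, 0.066, 0, 0, 0, 0, 0.066, 0, 0, 0, 0],
)

```text
time_s: 18.35
position: [0.4155, 0.0647, 0.0282]
tcp_rot: [-1.56, -0.19, 0.19]
contact_force: [-1.8, 3.8, 6.6]
opening: 0.0703
```

Request:
apply_moves(
  deltas=[0.066, 0, 0, -0.001, 0, 0.066, 0, 0, 0, 0, 0.066, 0, 0, 0, 0],
)

```text
time_s: 18.65
position: [0.4157, 0.0637, 0.0282]
tcp_rot: [-1.56, -0.19, 0.19]
contact_force: [-0.6, 4.7, 6.1]
opening: 0.0704
```

```bash
python3 st.py;python3 pc.py 15
```

```text
18.65 0.1049712269599059 0.000722071947410009 0.0282040298290874 F bx,by,z -4.746161210158946 0.5510061389161502 6.143760629117897 0.07036141450844886
```

View pics/w15c.png

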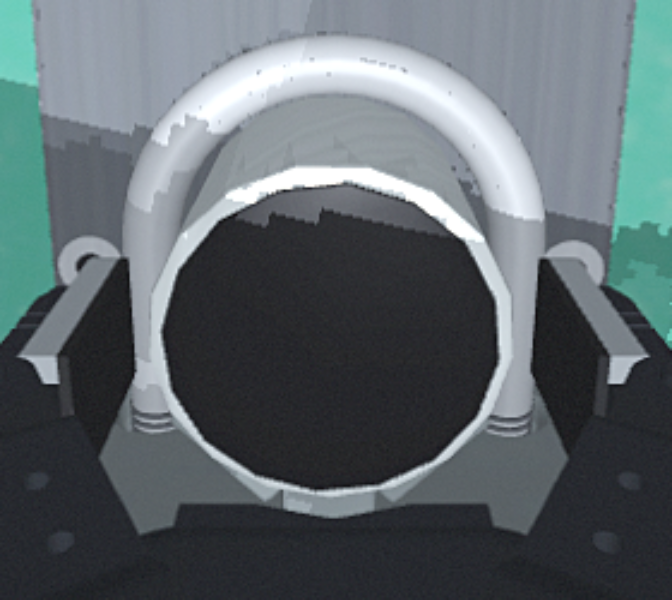

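Request:
apply_moves(
  deltas=[0.066, 0, 0, -0.001, 0, 0.066, 0, 0, 0, 0, 0.066, 0, 0, 0, 0],
)

```text
time_s: 19.1
position: [0.4158, 0.0633, 0.0282]
tcp_rot: [-1.558, -0.19, 0.19]
contact_force: [-2.0, 7.0, 7.1]
opening: 0.0704
```

Request:
apply_moves(
  deltas=[0.066, 0, 0, -0.001, 0, 0.066, 0, 0, 0, 0, 0.066, 0, 0, 0, 0],
)

```text
time_s: 19.4
position: [0.4158, 0.0632, 0.0282]
tcp_rot: [-1.556, -0.19, 0.191]
contact_force: [-1.6, 9.8, 7.1]
opening: 0.0702
```

```bash
python3 st.py
```

```text
19.4 0.10549565080878659 0.0006684819917967274 0.028181734302389665 F bx,by,z -9.921230109498529 0.7372031643667459 7.121625562689906 0.07017961689228615
```

The bow has met the post: the TCP stalled at 105.5 mm with force building to 10 N. Release while still pressing lightly, then look.

Request:
apply_moves(
  deltas=[0.066, 0, 0, -0.001, 0, 0.066, 0, 0, 0, 0, 0.078, 0, 0, 0, 0, 0.085, 0, 0, 0, 0, 0.085, 0, 0, 0, 0, 0.085, 0, 0, 0, 0],
)

```text
time_s: 20.0
position: [0.4167, 0.0598, 0.028]
tcp_rot: [-1.563, -0.189, 0.189]
contact_force: [0.0, 0.8, 0.7]
opening: 0.0849
```

```bash
python3 st.py;python3 pc.py 16
```

```text
20.0 0.10895441713349176 0.0007786280757576913 0.02797991620340481 F bx,by,z -0.7262014569088144 0.22377216067991912 0.6918487316933405 0.08490381983497079
```

View pics/w16c.png

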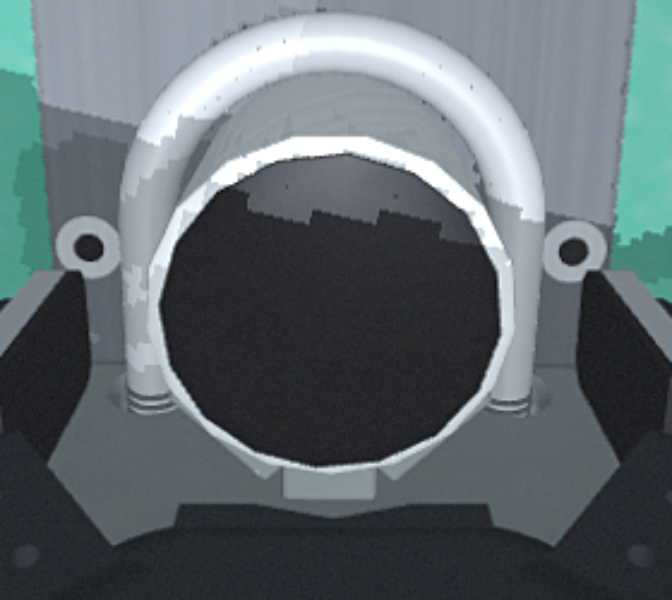

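Released, with the bow snug round the post and the post in the V. Rise straight up and inspect from above.

Request:
apply_moves(
  deltas=[0.085, 0, -0.02, 0, 0, 0.085, 0, -0.03, 0, 0, 0.085, 0, -0.035, 0, 0, 0.085, 0, -0.035, 0, 0, 0.085, 0, -0.035, 0, 0, 0.085, 0, -0.035, 0.02, 0, 0.085, 0, -0.03, 0.025, 0, 0.085, 0, 0, 0.024, 0, 0.085, 0, 0, 0, 0, 0.085, 0, 0, 0, 0],
)

```text
time_s: 21.15
position: [0.4001, 0.1272, 0.248]
tcp_rot: [-1.563, -0.19, 0.19]
contact_force: [0.5, -1.1, -0.6]
opening: 0.0851
```

```bash
python3 st.py;python3 pc.py 17;python3 - <<'E'
import cv2
c=cv2.imread('pics/w17.png');cv2.imwrite('pics/w17c.png',cv2.resize(c[120:270,180:345],None,fx=4.5,fy=4,interpolation=cv2.INTER_CUBIC))
c=cv2.imread('pics/c17.png');cv2.imwrite('pics/c17c.png',cv2.resize(c[190:300,220:370],None,fx=5,fy=5,interpolation=cv2.INTER_CUBIC))
E
```

```text
21.15 0.039558994761155715 0.0003910336147855222 0.24801116582093796 F bx,by,z 1.1657729926913893 0.2131439256098891 -0.6295625841875486 0.08513356450585118
```

View pics/w17c.png

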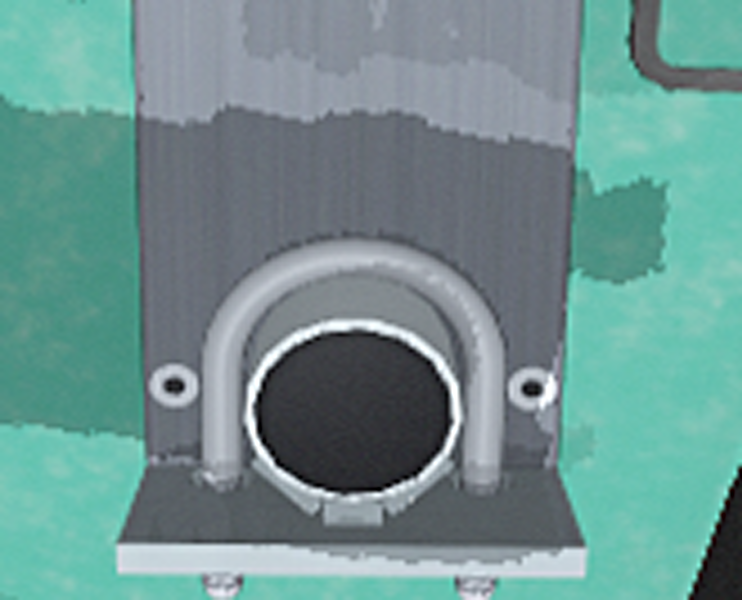

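View pics/s17c.png

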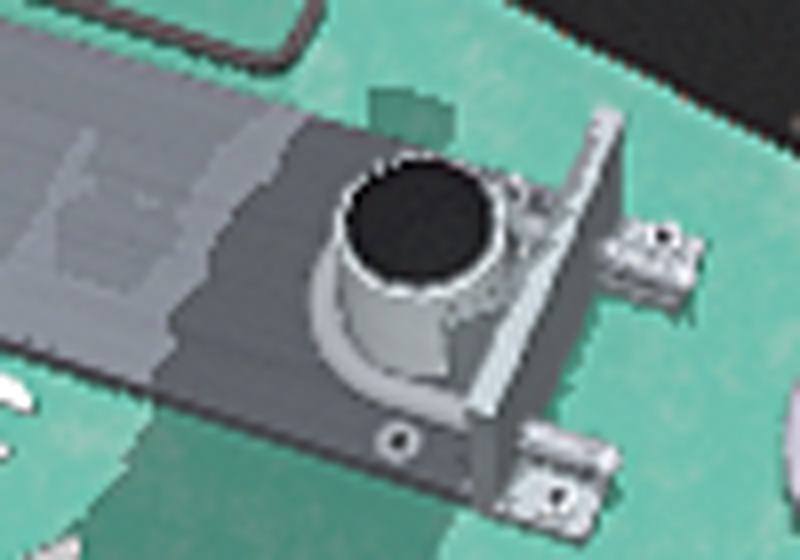

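View pics/c17c.png

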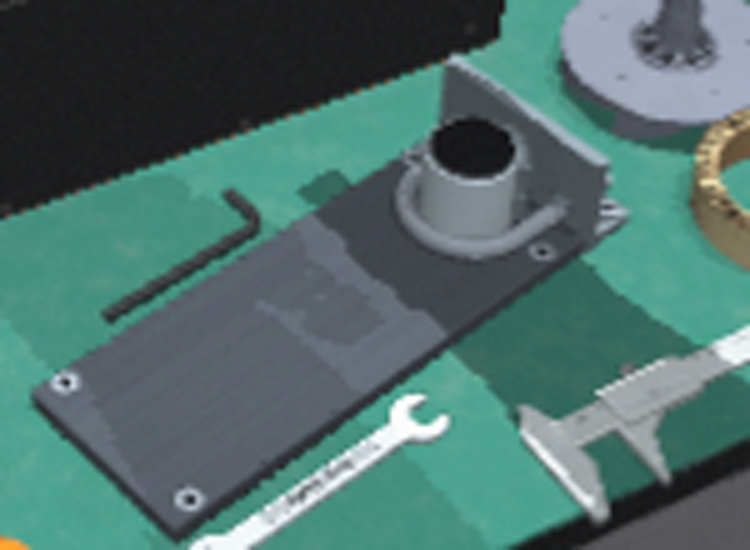

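Both legs are through: tips at top crop (222,585) and (476,585) behind the upright. The bow is round the post and the post is in the V. Numeric check, plus the bystanders against the first pictures.

Run:
```python
from h import *
np.set_printoptions(precision=1,suppress=True)
O=np.array([.3905,.1656]);bx=np.array([.2334,-.9724]);by=np.array([.9724,.2334])
def br(w,uv,z): 
    q=onz(w,uv,z)[:,:2]-O; return np.c_[q@bx,q@by]*1000
w=np.load('w17.npz');W=lambda x,y:[(x+.5)/4.5-.5+180,(y+.5)/4-.5+120]
print('post top',br(w,[W(355,409)],.058),'ends',br(w,[W(355,318),W(355,500)],.058))
print('bow outer/inner apex',br(w,[W(352,237),W(352,268)],.017))
print('legs',br(w,[W(220,430),W(484,430)],.017),'tips',br(w,[W(222,598),W(476,598)],.017))
print('post foot visible rear',br(w,[W(352,272)],.022))
a=cv2.imread('pics/side0.png');b=cv2.imread('pics/s17.png')
df=cv2.absdiff(a,b).max(2)
def cen(img,x0,y0,x1,y1,f):
    m=f(img[y0:y1,x0:x1].astype(int));ys,xs=np.nonzero(m);return xs.mean()+x0,ys.mean()+y0,m.sum()
for n,bx_,f in(('spanner',(135,232,196,264),lambda c:c.min(2)>195),('hexkey',(186,198,232,216),lambda c:c.max(2)<90),('calip',(175,270,275,330),lambda c:c.min(2)>180),('imp',(285,235,345,290),lambda c:(c.min(2)>120)),('orange',(98,200,126,230),lambda c:c[...,2]-c[...,0]>100),('tube',(120,165,160,205),lambda c:(c.min(2)>130))):
    print(n,np.array(cen(a,*bx_,f)),np.array(cen(b,*bx_,f)))
```

```text
post top [[90.7  0.6]] ends [[ 67.6   0.4]
 [114.8   0.7]]
bow outer/inner apex [[57.3 -0.4]
 [65.8 -0.3]]
legs [[112.4 -32.5]
 [111.9  32.4]] tips [[163.9 -32.9]
 [163.4  31.9]]
post foot visible rear [[65.6 -0.3]]
spanner [166.8 246.2 327. ] [166.1 248.4 270. ]
hexkey [209.3 208.2  32. ] [208.6 208.4  54. ]
calip [ 222.6  298.3 1049. ] [223.7 299.  989. ]
imp [ 313.6  262.2 2120. ] [ 313.6  262.1 2182. ]
orange [111.6 214.  464. ] [111.6 214.1 466. ]
tube [136.1 185.6 630. ] [136.6 185.4 655. ]
```

The spanner mask changed (shadow, or moved?). I'll compare crops.

Run:
```python
import cv2,numpy as np
a=cv2.imread('pics/side0.png')[190:275,125:235];b=cv2.imread('pics/s17.png')[190:275,125:235]
cv2.imwrite('pics/cmp.png',np.vstack([cv2.resize(x,None,fx=3.5,fy=3.5,interpolation=cv2.INTER_CUBIC) for x in(a,b)]))
```

```text
(no output)
```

View pics/cmp.png

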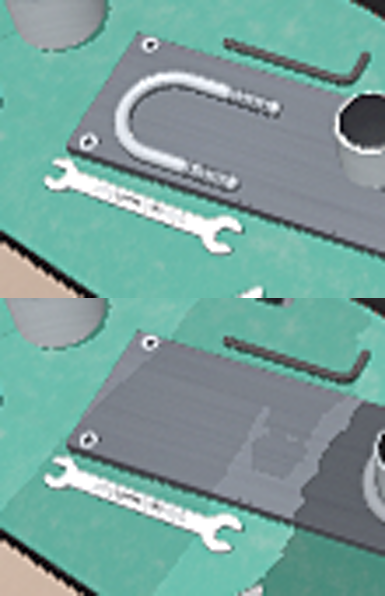

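The spanner hasn't moved: its ends sit at the same pixels in both crops, and the mask had counted the U-bolt before. The robot is clear, so I'm handing in.

```bash
python3 -c "
from workcell import r
print(r.job_done())"
```

```text
the job is handed in; nothing more can be done
None
```

I handed the job in at about 21 s of the 46 s allowed, with the arm 0.25 m up and touching nothing.

**What I did:**
- **Post:** I centred it between loosely closed jaws, then pushed it low with shut fingers until it stopped in the V under 18 N.
- **U-bolt:** I gripped it lightly across both legs and slid it flat on the plate through both holes. It stalled against the post at about 10 N, and I let go.

**Last checks:**
- **Post:** its top centre measures x 90.7, y 0.6 mm in the bracket frame (seat is 91, 0). It is upright and touches both wings.
- **U-bolt:** the legs are at y −32.5 and +32.4 mm. The tips are at x ≈ 163.6 mm, about 30 mm behind the upright.
- **Bow against post:** the inside of the bow reads x 65.8 mm and the post's back 67, so they touch to within about 1 mm of measuring error.
- **Other parts:** none has moved in the before-and-after side views. My spanner mask first seemed to show a shift, but it had also counted the U-bolt. The enlarged crops show the spanner in the same place.

One thing did not go cleanly: on the first grip the fingertips pressed the plate with 12 N. I released, raised 2.5 mm and gripped again, which read 16 N until I eased off by 1.5 mm. No limit was approached.

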